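# Balance a soap bar on the domed stand and hold the lamp shutter half open

### The arm

A 6-joint arm with a two-finger parallel gripper is mounted at the origin on the work surface. World frame = base frame: x ahead of the robot, y to its left, z up, the work surface at z = 0. Lengths are in mm, angles in rad, forces in N, time in s.
With the tool pointing down it reaches from about 275 to 750 mm from the base axis. Payload 10.2 kg.
Tool frame: the origin (TCP) lies at the very end of the fingers, on their centre line; the grasp point (between the pads) lies 19 mm behind it (ctrl.tcp_to_grasp is the distance from the TCP to the grasp point, in mm); z points along the fingers, x is the direction in which the jaws open and shut, and the axes are right-handed (so a half turn about z gives the same grasp; the last joint's range is limited). The gripper opens to 85 mm and grips with 20 to 120 N. Pads are 22 mm wide; open, the fingers measure 114 mm over their backs; the gripper's body (76 mm by 85 mm) begins 54 mm behind the grasp point. The pads swing forward as they close: fully open they stand 13 mm farther back than shut.
Start: joints at [-1.462, 0.313, 1.498, -0, 1.331, -0.223], TCP at [171.004, -496.376, 231.294] pointing down, gripper open.
Joint ranges: [-2.94, 2.94], [-0.97, 2.17], [0.19, 2.56], [-1.23, 4.37], [0.02, 3.11], [-2.88, 2.88]. Speed limits (rad/s): [2.39, 2.39, 3.01, 3.14, 3.14, 3.14].

### API

Orientations are given as a unit quaternion [w, x, y, z].
In Python, from rig import monitor, vision, order, ctrl gives the robot as it stands. The module is installed in compiled form; this text tells all that it offers.
- The arm moves only by the shell command python3 -m pendant 'ROWS' [FORCE]. ROWS is JSON, a list that holds one entry, the list of rows, each a list of 5 numbers: the closure, from -1 (fully open) to 1 (shut), then the shift along the world's x, y, z in m, then the turn about the world's z in degrees. In form: [[[fingers, dx, dy, dz, spin], ...]]. A call has 1 to 20 rows; each row is the pose to reach, as a shift and turn from the pose commanded when the call began; what a row does not reach only later rows make up. A row lasts 1/10 s, in which the tool goes at most 50 mm and 8.59 degrees, less where a joint would pass 70% of its speed; a pose out of reach is approached as far as the arm can. A call with a gripper value outside its range is refused whole. The fingers move at their own pace and stop on an object; FORCE is the grip in N (left out, the last holds). Time passes only in rows, so rows that repeat a pose let the fingers close. It gives the time, the measured TCP pose, the force and the opening at its end, in the units of the state.
- monitor.sense(): the state, without advancing time (a new reading comes with each control period).
- vision.capture(name): name is "scene" or "side" or "wrist"; returns (picture, depth): 420x560x3 uint8, red, green, blue; 420x560 float32, mm along the optical axis (not along the pixel's ray), 0 where there is no reading.
- vision.camera_info(name): a dict with "fov_y" (degrees; the focal length in pixels is half the picture's height over the tangent of half this angle, whatever the lens; pixels are square), "cx", "cy" (the principal point, pixels), "distortion" ([k1, k2, p1, p2, k3] as OpenCV has them; the pictures are not rectified), "R" (3x3) and "t" (3): a world point X has camera coordinates R X + t; the wrist camera has in their place "hand_eye" (4x4, takes a point from camera to tool coordinates, whose origin is the TCP and whose axes are the tool frame's). Camera axes: x right, y down, z forward; pixel columns grow to the right and rows downward; lengths in mm; the calibration is good to about 2 mm. A picture is of the moment at which its call begins: read the wrist's pose just before it. camera_info takes no time and is no camera call.
- order.finish_job(): hands the job in, once; it reports no verdict.
The state is a dict: "time_s": time; "joints": joint angles; "dq": joint speeds; "tau": joint torques, N m; "eef_pos": TCP position; "ee_rot": TCP orientation; "force": force on the tool from outside, world axes, zero at the start; "wrist_torque": the same for the moment, N m; "grip_width": opening from 0.0 (shut) to 1.0 (fully open).
Only numpy, scipy, OpenCV 4.12 (cv2) and the standard library are available. Lean on these libraries where they do the work, as an engineer would, in place of code of your own. Each camera call takes 0.05 s, during which the arm holds its last target.

### The job

Balance the loose soap bar, lying flat, on the very top of the domed stand so that it stays there by itself. Then slide the lamp's sprung shutter by its upright tab to half travel, where the tab stands at the long middle mark, and finish with the gripper still holding it there, because it springs shut when let go. Do not disturb the little dropper bottle and the jar, and leave the bar balanced.

Things in the scene. Friction and masses are not known exactly. Their poses are not given: they have to be found in the camera images.
- soap: Loose moulded soap bar, off-white, a plain block with rounded edges, 70 (its x) x 44 (its y) x 24 (its z) mm, about 80 g, starting flat on the table. Origin at the centre of its underside; z up.
- dome_top (a point): The highest point of the domed stand: a fixed bright steel dome, a hemisphere of radius 55 mm on a dark base ring (radius 62 mm, 25 mm high). This point is 80 mm above the table; the dome falls away 4.6 mm at 22 mm from it. A bar set down d mm off centre comes to rest tilted by about d/43 rad.
- lamp: Fixed grey box lamp, 180 (its x) x 120 (its y) x 130 (its z) mm, origin at the centre of its underside, z up. Its -y face has the window (60 x 50 mm) with the shutter running in rails in front of it; the domed stand is before this face. Black marks on its flat top along the front edge show where the tab's centre stands when shut (short mark, x = -35 mm), at half travel (long mark, x = -5 mm) and wide open (short mark, x = +25 mm).
- shutter (a joint): Travel of the shutter along the lamp's own +x, in m: 0 = shut (start), 0.030 = half, 0.060 = fully open stop. A spring shuts it: about 3 N at 0, 7.5 N at half, 12 N fully open (150 N/m), little friction.
- tab_top (a point): Centre of the top of the shutter's upright white tab, which moves with the shutter. The tab is 14 mm along the lamp's x (sliding direction), 24 mm along the lamp's y, and stands up from 133 to 185 mm above the table, in front of the lamp's front face and 3 to 55 mm higher than the lamp's flat top. It can be pinched from above across its 14 mm, or pushed on its side towards the lamp's +x. At the start it is 35 mm to the lamp's -x and 74 mm to its -y of the lamp's origin.
- dropper: Bystander: small loose amber dropper bottle, radius 14, 55 mm high, origin at the centre of its underside. Leave it alone.
- jar: Bystander: loose squat glass jar with white cap, radius 22, 45 mm high, origin at the centre of its underside. Leave it alone.
Mind the look-alikes: they are no part of the job. There is more than one size of the lamp; the job needs the larger. Several things have the shape of the soap; the one meant has the colours described above.

How it is judged (in metres and radians):
On the way, in this order (a step that is already met when the one before it is completed fails the run):
1. the bar lies balanced on the dome, let go, while the shutter is still shut (contact force between soap and dome above 0.2 N and contact force between soap and the fingers below 0.05 N and horizontal distance between soap and dome_top below 0.025 m and angle between soap's own z axis and vertical below 0.35 rad and linear speed of soap below 0.03 m/s and value of joint shutter below 0.01 m), for 0.4 s.
2. the gripper holds the shutter at half travel (value of joint shutter between 0.025 and 0.035 m and velocity of joint shutter between -0.01 and 0.01 m/s and contact force between lamp and the fingers above 2 N), for 0.5 s.
At the end, for the whole second after the job is handed in: The shutter is held by the gripper at 30 mm of its 60 mm travel, within 5 mm, still (under 10 mm/s), pressed with more than 2 N; the bar rests on the dome, untouched by the gripper, its centre within 25 mm of the dome's top in plan, tilted under 0.35 rad and still (under 30 mm/s) (all of step 2 and contact force between soap and dome above 0.2 N and contact force between soap and the fingers below 0.05 N and horizontal distance between soap and dome_top below 0.025 m and angle between soap's own z axis and vertical below 0.35 rad and linear speed of soap below 0.03 m/s); the arm keeps its last pose, push and grip.
It fails at once if the dropper is shifted by more than 30 mm or tipped over (distance of dropper from where it was at the start of the episode above 0.03 m or angle between dropper's own z axis and vertical above 0.6 rad).
It fails at once if the jar is shifted by more than 30 mm or tipped over (distance of jar from where it was at the start of the episode above 0.03 m or angle between jar's own z axis and vertical above 0.6 rad).
It also fails if it takes over 53 s, if anything falls off the work surface, if the arm or the gripper's body presses on something with over 40 N, if the wrist force passes 120 N, or if a joint passes its speed limit or range.

## Working session

There is one attempt and no reset: what is moved stays moved. The work goes in short steps, Python scripts to look and compute and a shell command to move; the robot and the scene stay as the last step left them, time stands still between calls to the robot, and variables do not carry over. Pictures are saved under pics/ and viewed, and the job is handed in when it is done.

```bash
mkdir -p pics; cat > h.py <<'E'
import numpy as np, cv2
from rig import monitor, vision, order, ctrl
def K(ci):
    f=210/np.tan(np.radians(ci['fov_y'])/2)
    return np.array([[f,0,ci['cx']],[0,f,ci['cy']],[0,0,1.]])
E
python3 - <<'E'
from h import *
s=monitor.sense();print(s)
for n in ("scene","side","wrist"):
    p,d=vision.capture(n);cv2.imwrite(f"pics/{n}0.png",p[:,:,::-1]);np.savez(f"{n}0.npz",p=p,d=d)
    print(n,vision.camera_info(n))
E
```

```text
{'time_s': 0.0, 'joints': array([-1.46242139e+00,  3.13461149e-01,  1.49841201e+00,  1.78513675e-05,
        1.33095201e+00, -2.23406280e-01]), 'dq': array([-0.00064092, -0.00146236, -0.00021116,  0.00060978, -0.00120593,
       -0.0005463 ]), 'tau': array([-8.10540787e-04, -4.12263179e+01, -2.59742832e+01, -2.10632629e-04,
        4.15268514e-03,  3.15317031e-06]), 'eef_pos': array([ 170.97069013, -496.1331785 ,  230.73879309]), 'ee_rot': array([-4.65855176e-04,  8.14163096e-01, -5.80635921e-01, -4.03517463e-04]), 'force': array([-0.06464833,  0.10854927,  0.28253313]), 'wrist_torque': array([ 0.07860883, -0.01664227, -0.03381493]), 'grip_width': 0.9987198936940744}
scene {'fov_y': 57.871862302561915, 'cx': 275.8426372447283, 'cy': 208.45260403224822, 'distortion': array([-0.04272373,  0.        ,  0.        ,  0.        ,  0.        ]), 'R': array([[-0.55271089,  0.83328782,  0.01191962],
       [ 0.50084817,  0.34357093, -0.7944244 ],
       [-0.66607941, -0.4331171 , -0.60724607]]), 't': array([ 275.50815691, -154.09217672, 1202.63788403])}
side {'fov_y': 57.877259111119216, 'cx'
[... 172 characters left out ...]
6, -0.01528997],
       [-0.02246036,  0.64755454, -0.76168802],
       [ 0.04997933, -0.7602003 , -0.64776351]]), 't': array([524.26752881, 101.58147102, 836.02182955])}
wrist {'fov_y': 61.408730873314504, 'cx': 283.38174506423525, 'cy': 204.14124964939836, 'distortion': array([-0.09346787,  0.        ,  0.        ,  0.        ,  0.        ]), 'hand_eye': array([[ 9.99999665e-01, -4.41877164e-04, -6.89155984e-04,
        -1.36940838e-01],
       [ 6.39644587e-04,  9.47121238e-01,  3.20875289e-01,
        -8.29703614e+01],
       [ 5.10926806e-04, -3.20875622e-01,  9.47121203e-01,
        -1.42493689e+02],
       [ 0.00000000e+00,  0.00000000e+00,  0.00000000e+00,
         1.00000000e+00]])}
```

View pics/scene0.png

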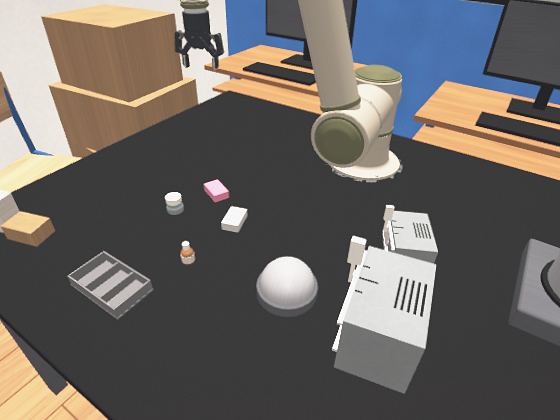

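View pics/side0.png

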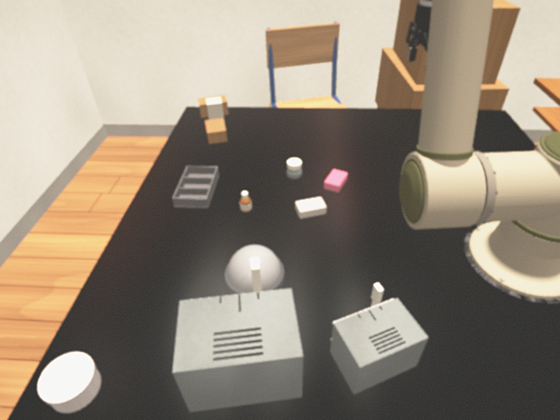

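View pics/wrist0.png

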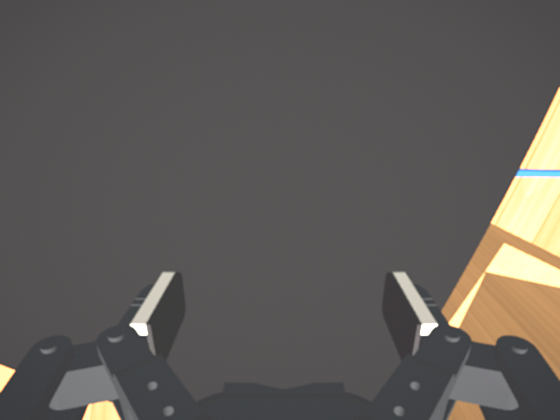

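The scene shows an off-white bar at scene (234,219) / side (311,207), a pink one at (216,190) / (336,180), and tan blocks at (27,228). The off-white bar fits the description. The large lamp is at (390,310) and the small one at (410,235); the dome is at (287,285), the dropper at (187,253) and the jar at (174,203). Next I'll confirm with a crop and measure.

```bash
cat >> h.py <<'E'
def rays(n,uv,ci=None):
    ci=ci or vision.camera_info(n)
    x=cv2.undistortPoints(np.float64(uv).reshape(-1,1,2),K(ci),ci['distortion']).reshape(-1,2)
    dc=np.c_[x,np.ones(len(x))]
    return -ci['R'].T@ci['t'], dc@ci['R'], dc
def plane(n,uv,z):
    o,d,_=rays(n,uv); return o+d*((z-o[2])/d[:,2])[:,None]
def cloud(n,d):
    v,u=np.mgrid[0:420,0:560]; o,dd,_=rays(n,np.stack([u,v],-1).reshape(-1,2))
    return (o+dd*d.reshape(-1,1)).reshape(420,560,3)
E
python3 - <<'E'
from h import *
for n,b in (("scene",(150,170,260,270)),("side",(230,140,360,220))):
    z=np.load(n+"0.npz");p=z['p']
    x0,y0,x1,y1=b
    cv2.imwrite(f"pics/crop_{n}.png",cv2.resize(p[y0:y1,x0:x1,::-1],None,fx=5,fy=5,interpolation=cv2.INTER_CUBIC))
    C=cloud(n,z['d'])
    m=(C[:,:,2]>5)&(z['d']>0)&(C[:,:,2]<250)
    k,l,st,ce=cv2.connectedComponentsWithStats(m.astype(np.uint8))
    for i in range(1,k):
        if st[i,4]<40: continue
        q=C[l==i]
        print(n,st[i],q.min(0).round(),q.max(0).round(),np.median(q,0).round(),p[l==i].mean(0).round())
    # soap mask top
    g=p.astype(int)
    s,V=g.max(2)-g.min(2),g.min(2)
    m=((C[:,:,2]>21)&(C[:,:,2]<28)&(s<40)&(V>120)).astype(np.uint8)
    k,l,st,ce=cv2.connectedComponentsWithStats(m)
    for i in range(1,k):
        if st[i,4]<40: continue
        q=C[l==i]; r=cv2.minAreaRect(q[:,:2].astype(np.float32)); print(' flat z24',ce[i].round(),st[i,4],r,np.median(q[:,2]),cv2.fitEllipse(q[:,:2].astype(np.float32)))
E
```

```text
scene [    0     0   184    96 12071] [-1094. -1876.     5.] [  375. -1169.   250.] [  -34. -1446.   156.] [179. 157. 133.]
scene [ 206    0  104   54 2302] [-1581. -1868.     5.] [-902. -734.  250.] [-925. -980.  110.] [ 93. 104. 124.]
scene [ 344    0  216  102 9568] [-1584.  -743.     5.] [-903.  493.  250.] [-1549.   -39.   142.] [ 71.  97. 136.]
scene [ 311   87   91   92 4801] [-93. -65.   5.] [311. 114. 250.] [251.  59. 188.] [151. 144. 126.]
scene [203 180  26  21 347] [ 377. -300.    5.] [ 438. -221.   25.] [ 412. -252.   22.] [227. 180. 198.]
scene [   0  190   55   55 1612] [ 746. -612.    5.] [ 830. -464.   91.] [ 793. -525.   38.] [188. 162. 130.]
scene [165 192  19  22 320] [ 500. -320.    5.] [ 542. -277.   46.] [ 528. -290.   35.] [187. 186. 183.]
scene [  332   205   106   186 13315] [292. 184.   5.] [684. 358. 185.] [611. 279. 127.] [185. 185. 183.]
scene [221 206  26  25 440] [ 434. -171.    5.] [ 514. -110.   26.] [ 482. -136.   22.] [227. 224. 221.]
scene [ 508  238   52  107 4033] [182. 479.   5.] [424. 568. 108.] [358. 512.  48.] [118. 116. 119.]
scene [181 242
[... 4941 characters left out ...]
705078125, 93.82795715332031), (91.69157409667969, 26.87267303466797), 75.38343048095703) 25.147440508142154 ((614.3964233398438, 56.7857551574707), (130.9617156982422, 193.71597290039062), 49.50031661987305)
 flat z24 [233. 285.] 119 ((625.499755859375, 113.88579559326172), (25.030658721923828, 86.46282958984375), 41.21171569824219) 25.050163894394927 ((515.9912719726562, -43.563011169433594), (184.7718505859375, 407.9925231933594), 149.84326171875)
 flat z24 [ 80. 396.] 107 ((835.9313354492188, 350.4120178222656), (66.22811889648438, 20.34981346130371), 50.01921844482422) 23.592784498049582 ((855.4689331054688, 336.20611572265625), (65.07064819335938, 73.0973129272461), 124.26022338867188)
```

View pics/crop_scene.png

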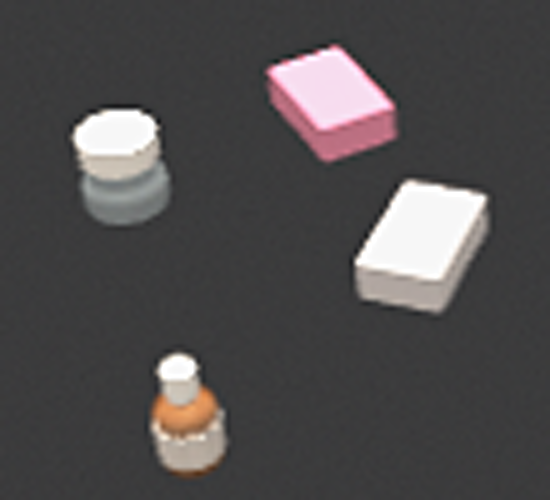

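```bash
python3 - <<'E'
from h import *
from scipy.optimize import least_squares
from scipy.spatial.transform import Rotation as R
for n,b in (("scene",(256,257,62,58)),("side",(222,240,62,50))):
    z=np.load(n+"0.npz");C=cloud(n,z['d']);x,y,w,h=b
    q=C[y:y+h,x:x+w].reshape(-1,3); q=q[(q[:,2]>32)&(q[:,2]<85)&(np.hypot(q[:,0]-593,q[:,1]-86)<60)]
    f=lambda c:np.linalg.norm(q-[c[0],c[1],c[2]],axis=1)-55
    r=least_squares(f,[593,86,25],loss='soft_l1');print(n,'dome',r.x,np.std(r.fun),q[:,2].max())
    m=((C[:,:,2]>124)&(C[:,:,2]<136)&(C[:,:,0]>470)&(C[:,:,0]<690)&(C[:,:,1]>180)&(C[:,:,1]<380)).astype(np.uint8)
    m=cv2.morphologyEx(m,cv2.MORPH_OPEN,np.ones((5,5)))
    q=C[m>0]; r=cv2.minAreaRect(q[:,:2].astype(np.float32));print(' lamp',r,np.median(q[:,2]))
    m=(C[:,:,2]>142)&(C[:,:,2]<192)&(C[:,:,0]>470)&(C[:,:,0]<690)&(C[:,:,1]>100)&(C[:,:,1]<380)
    q=C[m];print(' tab',len(q),q.min(0),q.max(0),np.median(q,0), cv2.minAreaRect(q[:,:2].astype(np.float32)))
    p=z['p'];y0,x0=(225,320) if n=="scene" else (240,160)
    cv2.imwrite(f"pics/lamp_{n}.png",cv2.resize(p[y0:y0+100,x0:x0+140,::-1],None,fx=5,fy=5,interpolation=cv2.INTER_CUBIC))
s=monitor.sense();w,x,y,zz=s['ee_rot'];print(R.from_quat([x,y,zz,w]).as_matrix().round(3))
E
```

```text
scene dome [588.05072592  84.52333458  23.25263706] 0.9631634715005108 79.85192354861294
 lamp ((583.3265380859375, 283.2201232910156), (182.54246520996094, 120.95086669921875), 10.294540405273438) 128.8867637698182
 tab 350 [554.51129136 192.31759015 142.49698528] [572.5597365  216.46012288 184.82089422] [568.32964613 205.31881714 168.59322171] ((563.6533813476562, 203.80465698242188), (14.954187393188477, 24.35995864868164), 10.550579071044922)
side dome [586.97621061  84.02436574  24.79777811] 0.9313840721728273 81.73759348736064
 lamp ((581.6392822265625, 282.22967529296875), (179.8846893310547, 123.3902816772461), 9.796192169189453) 129.89976873292107
 tab 258 [552.30754187 192.12404845 142.43728359] [568.43871828 217.27050992 187.36692819] [559.66429894 213.84917902 177.3890911 ] ((560.3674926757812, 204.4232940673828), (13.983772277832031, 24.798131942749023), 7.745291709899902)
[[ 0.326 -0.945 -0.   ]
 [-0.945 -0.326  0.001]
 [-0.001 -0.    -1.   ]]
```

The crop confirms the off-white bar is the plain white block, centred at about (472.5,-140.5) with its long axis at +18°. The other measurements:
- **Dome top:** (587.5, 84.3).
- **Lamp:** (582.5, 282.7), yaw 10°. This predicts the shut tab at (561,204), and I measured (562,204).

I'll move above the bar.

```bash
python3 -m pendant '[[[-1,0.015,0.018,0,0],[-1,0.045,0.053,0,0],[-1,0.075,0.088,0,0],[-1,0.105,0.124,0,0],[-1,0.135,0.159,0,0],[-1,0.165,0.195,-0.02,-1],[-1,0.195,0.230,-0.04,-1],[-1,0.225,0.265,-0.06,-1],[-1,0.255,0.301,-0.07,-1],[-1,0.280,0.330,-0.08,-1],[-1,0.295,0.348,-0.08,-1],[-1,0.3015,0.3555,-0.08,-1],[-1,0.3015,0.3555,-0.08,-1],[-1,0.3015,0.3555,-0.08,-1],[-1,0.3015,0.3555,-0.08,-1]]]' 30
python3 - <<'E'
from h import *
from scipy.spatial.transform import Rotation as R
s=monitor.sense();p,d=vision.capture("wrist");cv2.imwrite("pics/wrist1.png",p[:,:,::-1])
ci=vision.camera_info("wrist");v,u=np.mgrid[0:420,0:560]
x=cv2.undistortPoints(np.stack([u,v],-1).reshape(-1,1,2).astype(float),K(ci),ci['distortion']).reshape(-1,2)
P=np.c_[x,np.ones(len(x))]*d.reshape(-1,1)
H=ci['hand_eye'];P=P@H[:3,:3].T+H[:3,3]
w,a,b,c=s['ee_rot'];Rm=R.from_quat([a,b,c,w]).as_matrix()
W=(P@Rm.T+s['eef_pos']).reshape(420,560,3)
m=((W[:,:,2]>19)&(W[:,:,2]<29)&(p.min(2)>120)).astype(np.uint8);m=cv2.morphologyEx(m,cv2.MORPH_OPEN,np.ones((3,3)))
k,l,st,ce=cv2.connectedComponentsWithStats(m)
for i in range(1,k):
    if st[i,4]>300:
        q=W[l==i];print(ce[i],st[i],cv2.minAreaRect(q[:,:2].astype(np.float32)),np.median(q[:,2]))
print(s['eef_pos'],Rm.round(3).tolist(),s['joints'])
E
```

```text
time_s: 1.65
eef_pos: [472.0, -141.9, 151.5]
ee_rot: [0.0, 0.809, -0.588, 0.0]
force: [0.9, -0.6, 0.3]
grip_width: 1.001
[57.48518815 27.4723779 ] [   0    0  103   45 1249] ((541.9906616210938, 60.216407775878906), (21.441423416137695, 86.79485321044922), 27.823772430419922) 24.95878971561838
[283.28329998 192.45541472] [ 255  152   57   83 4497] ((471.03515625, -141.77044677734375), (69.1771011352539, 44.162593841552734), 17.940404891967773) 23.86517050200132
[368.576376   294.77489177] [ 342  264   47   68 1617] ((403.6913757324219, -256.03399658203125), (61.8251838684082, 43.920494079589844), 65.5330810546875) 23.686120782692768
[ 471.99138784 -141.88843796  151.45321584] [[0.308, -0.951, 0.0], [-0.951, -0.308, -0.0], [0.0, -0.0, -1.0]] [-5.30155377e-01  3.23604120e-01  1.70498194e+00 -1.77062072e-04
  1.11280478e+00  7.27913273e-01]
```

View pics/wrist1.png

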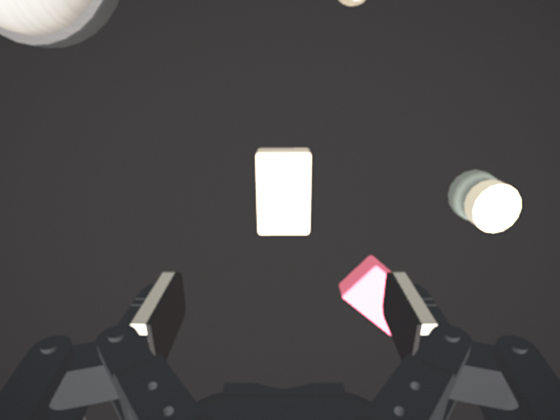

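The wrist view shows the bar aligned with the jaws, at pixel (283,192), i.e. (471,-142). I'll descend and grip.

```bash
python3 -m pendant '[[[-1,0,0,-0.015,0],[-1,0,0,-0.045,0],[-1,0,0,-0.075,0],[-1,0,0,-0.105,0],[-1,0,0,-0.130,0],[-1,0,0,-0.143,0],[-1,0,0,-0.1475,0],[-1,0,0,-0.1475,0],[-1,0,0,-0.1475,0],[1,0,0,-0.1475,0],[1,0,0,-0.1475,0],[1,0,0,-0.1475,0],[1,0,0,-0.1475,0],[1,0,0,-0.1475,0],[1,0,0,-0.1475,0],[1,0,0,-0.1475,0],[1,0,0,-0.1475,0]]]' 30
python3 - <<'E'
from h import *
p,d=vision.capture("wrist");cv2.imwrite("pics/wrist2.png",p[:,:,::-1])
print(monitor.sense()['grip_width']*85)
E
```

```text
time_s: 3.4
eef_pos: [472.7, -141.0, 4.3]
ee_rot: [-0.0, 0.809, -0.588, 0.0]
force: [-1.6, 0.6, 5.6]
grip_width: 0.509
42.81695173222298
```

View pics/wrist2.png

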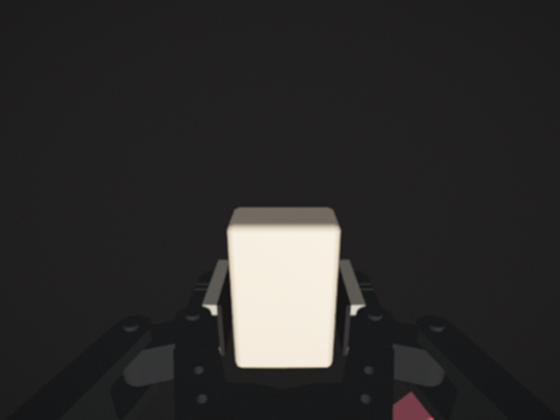

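The bar is held, with width 43 mm and the grip near its middle. I'll lift and carry it above the dome.

```bash
python3 -m pendant '[[[1,0,0,0.012,0],[1,0,0,0.04,0],[1,0,0,0.075,0],[1,0.005,0.010,0.105,0],[1,0.015,0.030,0.120,0],[1,0.030,0.059,0.125,0],[1,0.045,0.088,0.125,0],[1,0.060,0.118,0.125,0],[1,0.075,0.147,0.125,0],[1,0.090,0.177,0.125,0],[1,0.103,0.202,0.125,0],[1,0.111,0.218,0.125,0],[1,0.115,0.225,0.125,0],[1,0.115,0.225,0.125,0],[1,0.115,0.225,0.125,0],[1,0.115,0.225,0.125,0],[1,0.115,0.225,0.125,0]]]' 30
python3 - <<'E'
from h import *
s=monitor.sense();print(s['eef_pos'],s['joints'])
for n in ("scene","side"):
    p,d=vision.capture(n);C=cloud(n,d);cv2.imwrite(f"pics/{n}3.png",p[:,:,::-1])
    m=(C[:,:,2]>140)&(C[:,:,2]<157)&(abs(C[:,:,0]-587)<60)&(abs(C[:,:,1]-84)<60)&(p.min(2)>110)
    m=m.astype(np.uint8);k,l,st,ce=cv2.connectedComponentsWithStats(m)
    for i in range(1,k):
        if st[i,4]>30: q=C[l==i];print(n,ce[i],st[i],cv2.minAreaRect(q[:,:2].astype(np.float32)),q[:,2].min(),q[:,2].max())
E
```

```text
time_s: 5.15
eef_pos: [587.3, 83.4, 129.0]
ee_rot: [0.0, 0.809, -0.588, 0.0]
force: [0.2, 0.0, -0.2]
grip_width: 0.509
[587.3460259   83.42614837 128.95868245] [-5.62034041e-02  5.53328084e-01  1.41670929e+00 -5.14902260e-05
  1.17154846e+00  1.20121480e+00]
scene [286.82660688 239.94618834] [272 224  31  32 669] ((588.2086791992188, 84.66473388671875), (70.19390869140625, 54.646080017089844), 16.231168746948242) 140.0105380681302 156.6752367203182
side [263.62222222 227.35      ] [257 217  14  22 180] ((558.0584716796875, 81.27635192871094), (54.44921112060547, 22.38422393798828), 89.19229888916016) 140.27030197174633 156.10046406410538
side [237.96  231.124] [230 220  18  22 250] ((606.128173828125, 93.26220703125), (24.936939239501953, 53.05875015258789), 18.93460464477539) 140.15267659362837 156.52012339633853
```

View pics/scene3.png

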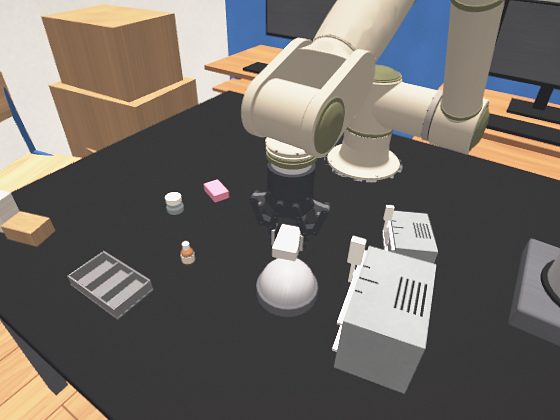

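View pics/side3.png

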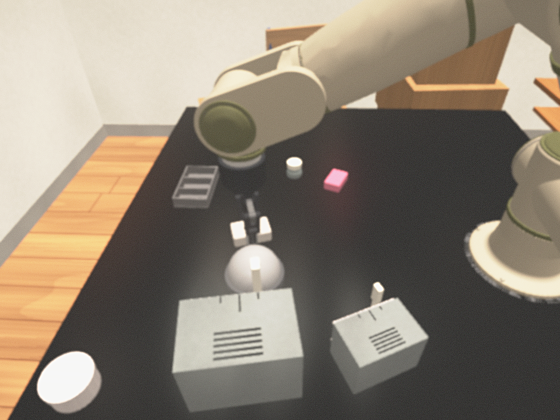

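The scene camera puts the bar at (588.2,84.7) against the dome at (588.0,84.5), so it is centred. I'll lower it gently until it touches.

```bash
python3 -m pendant '[[[1,0,0.0005,-0.008,0],[1,0,0.0005,-0.020,0],[1,0,0.0005,-0.032,0],[1,0,0.0005,-0.038,0],[1,0,0.0005,-0.040,0],[1,0,0.0005,-0.041,0],[1,0,0.0005,-0.042,0],[1,0,0.0005,-0.042,0],[1,0,0.0005,-0.042,0]]]' 30
```

```text
time_s: 6.15
eef_pos: [587.6, 84.6, 87.1]
ee_rot: [-0.0, 0.809, -0.588, 0.0]
force: [-1.4, -0.2, 0.3]
grip_width: 0.507
```

```bash
python3 -m pendant '[[[1,0,0,-0.001,0],[1,0,0,-0.0015,0],[1,0,0,-0.0015,0],[1,0,0,-0.0015,0]]]' 30;  python3 -m pendant '[[[1,0,0,-0.0005,0],[1,0,0,-0.001,0],[1,0,0,-0.001,0],[1,0,0,-0.001,0]]]' 30
```

```text
time_s: 6.55
eef_pos: [587.5, 84.6, 85.3]
ee_rot: [-0.0, 0.809, -0.588, 0.0]
force: [-0.5, -0.7, -0.5]
grip_width: 0.513
time_s: 6.95
eef_pos: [587.5, 84.6, 84.3]
ee_rot: [-0.0, 0.809, -0.588, 0.0]
force: [0.4, 0.5, -0.1]
grip_width: 0.511
```

```bash
python3 -m pendant '[[[1,0,0,-0.0005,0],[1,0,0,-0.001,0],[1,0,0,-0.001,0],[1,0,0,-0.001,0]]]' 30;  python3 - <<'E'
from h import *
for n in ("scene","side"):
    p,d=vision.capture(n);C=cloud(n,d)
    m=(C[:,:,2]>100)&(C[:,:,2]<108)&(abs(C[:,:,0]-587)<50)&(abs(C[:,:,1]-84)<50)&(p.min(2)>150)
    q=C[m];print(n,len(q),np.median(q[:,2]),cv2.minAreaRect(q[:,:2].astype(np.float32)))
    y,x=(190,240) if n=="scene" else (200,210)
    cv2.imwrite(f"pics/{n}4.png",cv2.resize(p[y:y+110,x:x+110,::-1],None,fx=5,fy=5))
E
```

```text
time_s: 7.35
eef_pos: [587.6, 84.6, 84.2]
ee_rot: [-0.0, 0.809, -0.588, 0.0]
force: [-2.8, -0.3, 6.4]
grip_width: 0.508
scene 559 102.37288441404826 ((587.7119750976562, 83.92208862304688), (71.30306243896484, 42.731727600097656), 18.265872955322266)
side 331 103.67887195847584 ((583.94091796875, 90.9398422241211), (69.50607299804688, 57.85881042480469), 17.716516494750977)
```

View pics/scene4.png

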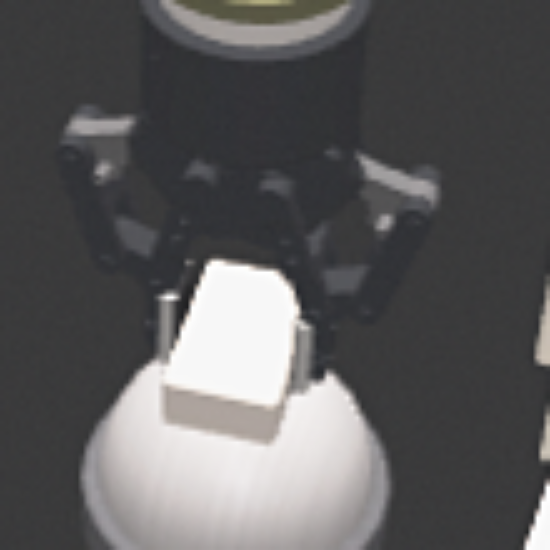

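View pics/side4.png

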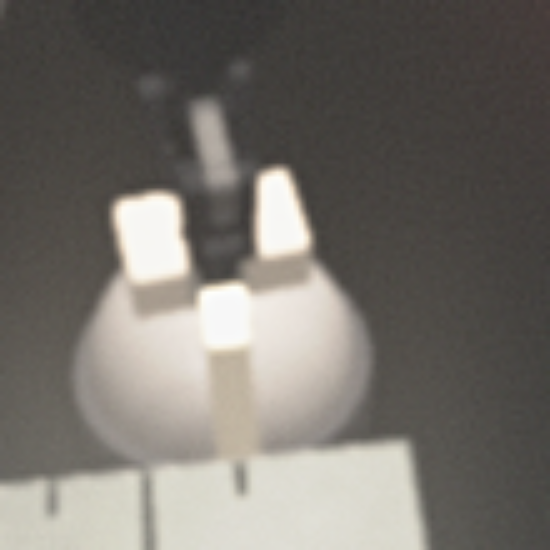

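The bar touched the dome at 6.4 N, flat and centred within 1 mm. I'll relieve the load and release.

```bash
python3 -m pendant '[[[1,0,0,0.0005,0],[1,0,0,0.0005,0],[-0.02,0,0,0.0005,0],[-0.1,0,0,0.0005,0],[-0.2,0,0,0.0005,0],[-0.3,0,0,0.0005,0],[-0.5,0,0,0.0005,0],[-0.7,0,0,0.0005,0],[-1,0,0,0.0005,0],[-1,0,0,0.0005,0],[-1,0,0,0.0005,0]]]' 20;  python3 - <<'E'
from h import *
for n in ("scene","side"):
    p,d=vision.capture(n);C=cloud(n,d)
    m=(C[:,:,2]>94)&(C[:,:,2]<114)&(abs(C[:,:,0]-587)<50)&(abs(C[:,:,1]-84)<50)&(p.min(2)>150)
    q=C[m];A=np.c_[q[:,:2],np.ones(len(q))];print(n,len(q),np.median(q[:,2]),cv2.minAreaRect(q[:,:2].astype(np.float32)),np.linalg.lstsq(A,q[:,2],rcond=None)[0])
    y,x=(190,240) if n=="scene" else (200,210)
    cv2.imwrite(f"pics/{n}5.png",cv2.resize(p[y:y+110,x:x+110,::-1],None,fx=5,fy=5))
E
```

```text
time_s: 8.55
eef_pos: [587.5, 84.6, 83.8]
ee_rot: [0.0, 0.809, -0.588, -0.0]
force: [0.6, -0.4, 0.0]
grip_width: 0.999
scene 660 102.39051480150371 ((587.787841796875, 84.11803436279297), (71.61578369140625, 43.9378662109375), 18.361398696899414) [-4.76673778e-03 -4.88176168e-03  1.05207140e+02]
side 359 104.01855666656218 ((581.227294921875, 96.89327239990234), (69.81451416015625, 73.20494079589844), 17.686809539794922) [ 3.03051775e-02 -1.77680396e-02  8.74711571e+01]
```

View pics/scene5.png

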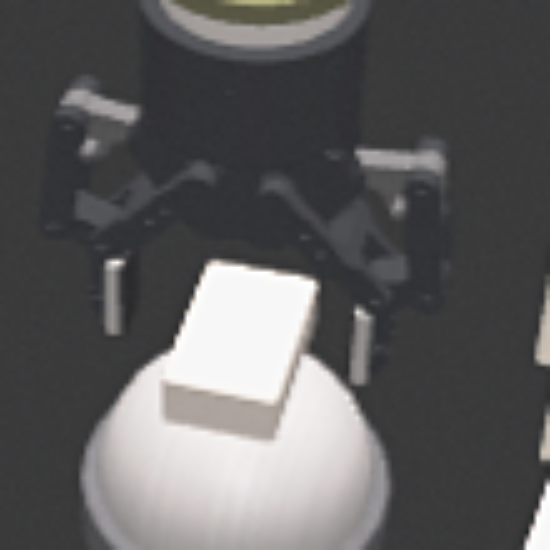

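View pics/side5.png

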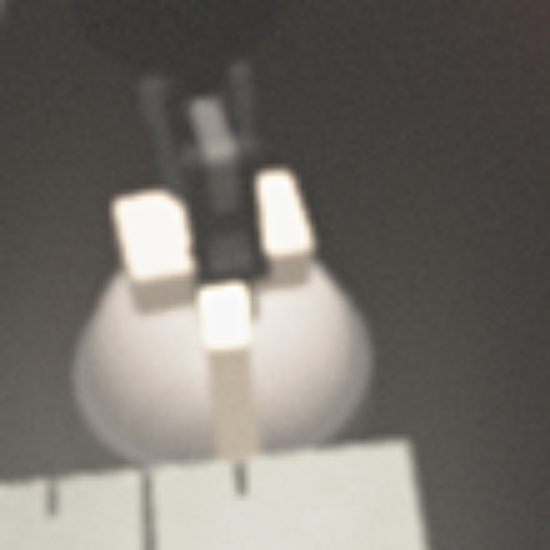

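The bar is balanced: scene-view centre (587.8,84.1), tilt below 0.01 rad. I'll back straight up, then turn and move above the tab.

```bash
python3 -m pendant '[[[-1,0,0,0.005,0],[-1,0,0,0.015,0],[-1,0,0,0.030,0],[-1,0,0,0.055,0],[-1,0,0,0.085,4],[-1,0,0,0.115,12],[-1,0,0,0.140,20],[-1,0,0.005,0.150,28],[-1,-0.002,0.020,0.155,36],[-1,-0.005,0.040,0.155,44],[-1,-0.010,0.060,0.155,52],[-1,-0.015,0.080,0.155,60],[-1,-0.020,0.100,0.155,68],[-1,-0.025,0.114,0.155,76],[-1,-0.026,0.119,0.155,82],[-1,-0.026,0.119,0.155,82],[-1,-0.026,0.119,0.155,82],[-1,-0.026,0.119,0.155,82]]]' 20;  python3 - <<'E'
from h import *
from scipy.spatial.transform import Rotation as R
s=monitor.sense();p,d=vision.capture("wrist");cv2.imwrite("pics/wrist6.png",p[:,:,::-1])
ci=vision.camera_info("wrist");v,u=np.mgrid[0:420,0:560]
x=cv2.undistortPoints(np.stack([u,v],-1).reshape(-1,1,2).astype(float),K(ci),ci['distortion']).reshape(-1,2)
P=np.c_[x,np.ones(len(x))]*d.reshape(-1,1)
H=ci['hand_eye'];P=P@H[:3,:3].T+H[:3,3]
w,a,b,c=s['ee_rot'];Rm=R.from_quat([a,b,c,w]).as_matrix()
W=(P@Rm.T+s['eef_pos']).reshape(420,560,3)
m=((W[:,:,2]>178)&(W[:,:,2]<192)&(p.min(2)>120)&(abs(W[:,:,0]-562)<30)&(abs(W[:,:,1]-204)<30))
q=W[m];print(len(q),cv2.minAreaRect(q[:,:2].astype(np.float32)),np.median(q[:,2]))
for zz,name in((104,'soap'),):
    m=(abs(W[:,:,2]-zz)<5)&(p.min(2)>120)&(abs(W[:,:,0]-588)<50)&(abs(W[:,:,1]-84)<50)
    q=W[m]
    if len(q)>5:print(name,len(q),cv2.minAreaRect(q[:,:2].astype(np.float32)))
print(s['eef_pos'],Rm.round(3).tolist())
p,d=vision.capture("scene");cv2.imwrite("pics/scene6.png",p[:,:,::-1]);C=cloud("scene",d)
m=(C[:,:,2]>94)&(C[:,:,2]<114)&(abs(C[:,:,0]-587)<50)&(abs(C[:,:,1]-84)<50)&(p.min(2)>150)
q=C[m];A=np.c_[q[:,:2],np.ones(len(q))];print(len(q),cv2.minAreaRect(q[:,:2].astype(np.float32)),np.linalg.lstsq(A,q[:,2],rcond=None)[0])
E
```

```text
time_s: 10.45
eef_pos: [561.6, 203.2, 239.1]
ee_rot: [0.0, 0.996, 0.086, 0.0]
force: [-0.3, 0.0, 0.8]
grip_width: 0.998
894 ((560.302001953125, 203.66275024414062), (13.574596405029297, 24.391191482543945), 10.059061050415039) 184.66487107563287
soap 2914 ((584.7125244140625, 84.5052490234375), (70.65965270996094, 44.88054275512695), 18.370115280151367)
[561.64808972 203.19299831 239.13005086] [[0.985, 0.171, 0.0], [0.171, -0.985, 0.0], [0.0, 0.0, -1.0]]
672 ((587.8631591796875, 84.21531677246094), (71.44314575195312, 44.12548065185547), 18.72389030456543) [-6.80308560e-03 -9.55544064e-03  1.06848994e+02]
```

View pics/wrist6.png

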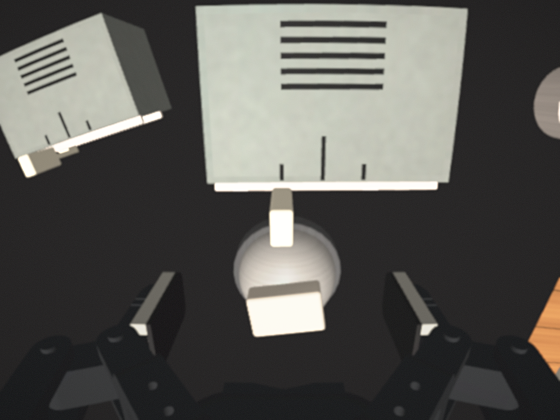

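View pics/scene6.png

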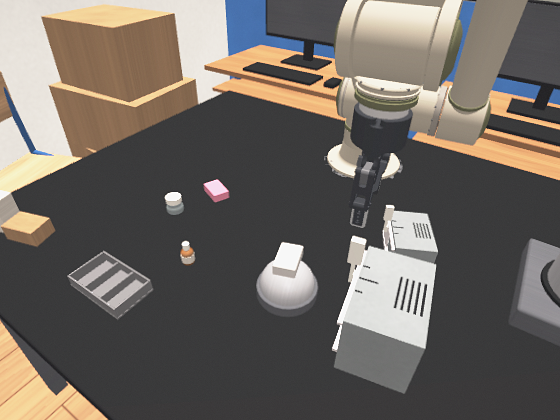

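The tab top measures (560.3,203.7) in the wrist view at z 184.7, and the jaws are aligned with it. The bar is still balanced. I'll descend and pinch.

```bash
python3 -m pendant '[[[-1,0,0,-0.010,0],[-1,0,0.0005,-0.030,0],[-1,0,0.0005,-0.055,0],[-1,0,0.0005,-0.075,0],[-1,0,0.0005,-0.084,0],[-1,0,0.0005,-0.087,0],[-1,0,0.0005,-0.087,0],[-1,0,0.0005,-0.087,0]]]' 20; python3 -m pendant '[[[0,0,0,0,0],[0.2,0,0,0,0],[0.4,0,0,0,0],[0.5,0,0,0,0],[0.6,0,0,0,0],[1,0,0,0,0],[1,0,0,0,0],[1,0,0,0,0],[1,0,0,0,0]]]' 40; python3 - <<'E'
from h import *
s=monitor.sense();print(s['eef_pos'],s['force'],s['grip_width']*85)
for n in("scene","side"):
    p,d=vision.capture(n);cv2.imwrite(f"pics/{n}7.png",p[:,:,::-1]);C=cloud(n,d)
    if n=="side":
        cv2.imwrite("pics/side7c.png",cv2.resize(p[210:320,170:310,::-1],None,fx=5,fy=5))
    m=(C[:,:,2]>94)&(C[:,:,2]<114)&(abs(C[:,:,0]-587)<50)&(abs(C[:,:,1]-84)<50)&(p.min(2)>150)
    q=C[m];print(n,len(q),cv2.minAreaRect(q[:,:2].astype(np.float32)))
E
```

```text
time_s: 11.35
eef_pos: [562.0, 204.2, 152.8]
ee_rot: [-0.0, 0.996, 0.087, 0.001]
force: [1.0, -0.4, 0.3]
grip_width: 1.002
time_s: 12.25
eef_pos: [561.4, 204.1, 151.9]
ee_rot: [0.0, 0.996, 0.087, -0.0]
force: [-3.1, -0.5, 4.0]
grip_width: 0.158
[561.3963888  204.10793821 151.93889264] [-3.14329724 -0.4772391   3.98974326] 13.421666810944924
scene 669 ((588.1235961914062, 84.30485534667969), (71.8746337890625, 43.73310089111328), 18.53963279724121)
side 89 ((582.1713256835938, 96.77330017089844), (69.57579040527344, 20.11481475830078), 12.1395263671875)
```

View pics/side7c.png

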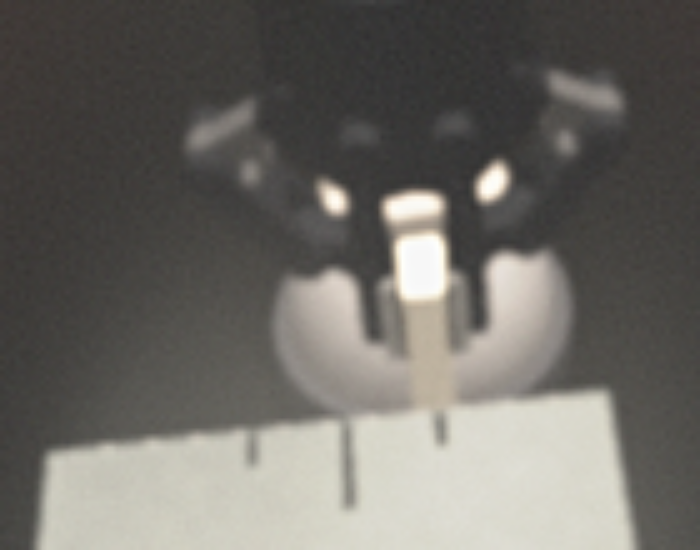

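View pics/scene7.png

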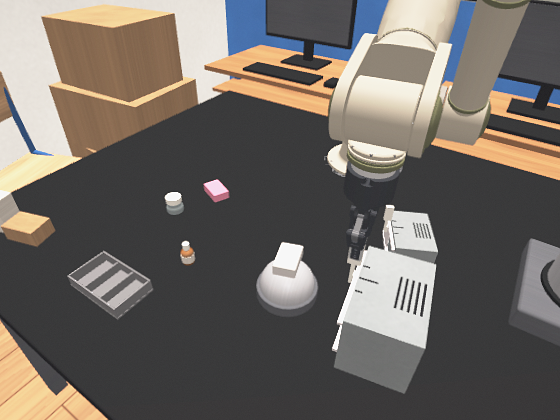

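The tab is pinched at 13.4 mm with the shutter still at the shut mark. I'll slide it 30 mm along the lamp's x.

```bash
python3 -m pendant '[[[1,0.002,0.0004,0,0],[1,0.006,0.0011,0,0],[1,0.010,0.0018,0,0],[1,0.014,0.0025,0,0],[1,0.018,0.0032,0,0],[1,0.022,0.0039,0,0],[1,0.026,0.0046,0,0],[1,0.0285,0.0050,0,0],[1,0.0297,0.0052,0,0],[1,0.0297,0.0052,0,0],[1,0.0297,0.0052,0,0],[1,0.0297,0.0052,0,0],[1,0.0297,0.0052,0,0],[1,0.0297,0.0052,0,0],[1,0.0297,0.0052,0,0],[1,0.0297,0.0052,0,0],[1,0.0297,0.0052,0,0],[1,0.0297,0.0052,0,0]]]' 40; python3 - <<'E'
from h import *
s=monitor.sense();print(s['eef_pos'],s['force'],s['grip_width']*85)
for n in("scene","side","wrist"):
    p,d=vision.capture(n);cv2.imwrite(f"pics/{n}8.png",p[:,:,::-1])
    if n=="side":
        cv2.imwrite("pics/side8c.png",cv2.resize(p[210:320,170:310,::-1],None,fx=5,fy=5))
    if n=="wrist": continue
    C=cloud(n,d)
    m=(C[:,:,2]>94)&(C[:,:,2]<114)&(abs(C[:,:,0]-587)<50)&(abs(C[:,:,1]-84)<50)&(p.min(2)>150)
    q=C[m];print(n,len(q),cv2.minAreaRect(q[:,:2].astype(np.float32)))
    for lo,hi in((178,190),(136,150)):
        m=(C[:,:,2]>lo)&(C[:,:,2]<hi)&(abs(C[:,:,0]-585)<45)&(abs(C[:,:,1]-208)<25)&(p.min(2)>150)
        q=C[m];print('tab',len(q),q.mean(0) if len(q) else '',np.ptp(q,axis=0) if len(q) else '')
E
```

```text
time_s: 14.15
eef_pos: [591.0, 209.5, 151.9]
ee_rot: [-0.0, 0.996, 0.087, -0.001]
force: [-6.9, -0.7, 6.4]
grip_width: 0.162
[591.0468542  209.51559439 151.90130481] [-6.94349069 -0.66826316  6.37934491] 13.786800269199919
scene 662 ((587.3580322265625, 83.96328735351562), (72.25788879394531, 43.819435119628906), 18.076204299926758)
tab 1 [582.32804724 219.33547948 181.87302473] [0. 0. 0.]
tab 54 [599.22628747 211.63035271 140.30144915] [14.91024203 22.42469742 12.46537862]
side 86 ((585.2932739257812, 84.29444885253906), (69.85650634765625, 41.00825500488281), 17.698415756225586)
tab 143 [591.16130652 212.47966209 184.99217751] [20.12093208 25.22683294 11.76099139]
tab 51 [588.85775593 219.68563181 143.10732822] [11.95988574 11.58663447 13.49958428]
```

View pics/side8c.png

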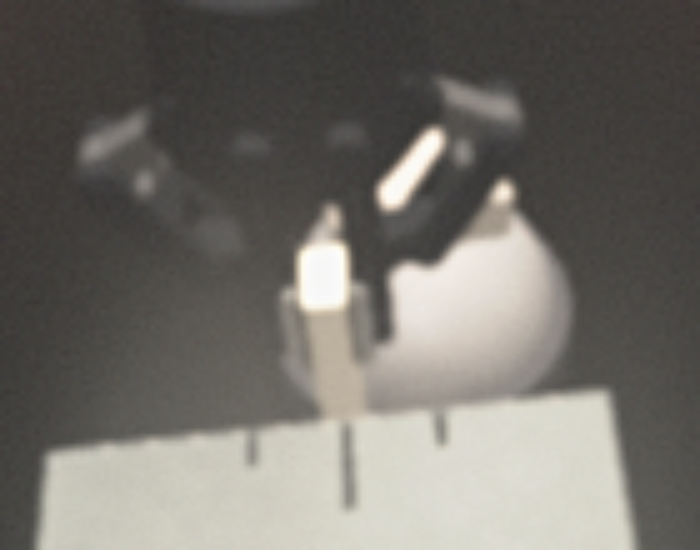

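View pics/wrist8.png

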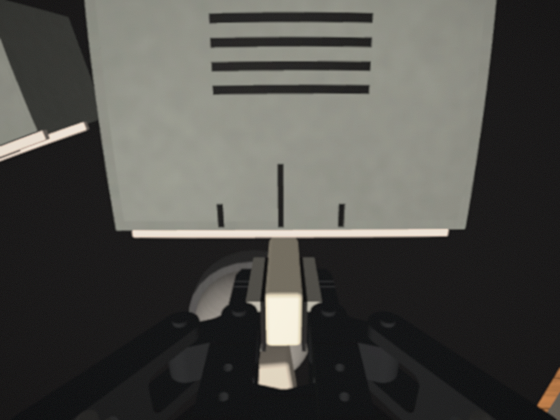

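View pics/scene8.png

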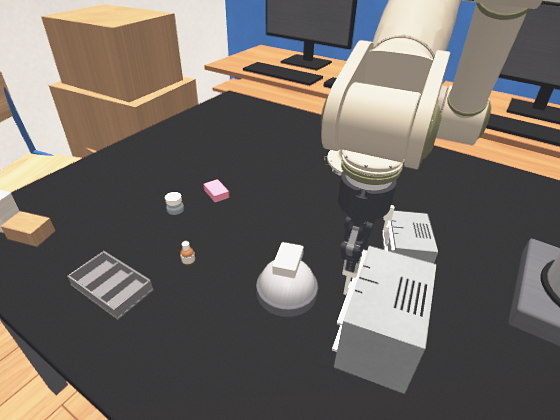

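The wrist view shows the tab base at (283,240), beside the long mark at (281,226), about 1 mm of travel. TCP travel was 30.1 mm and the spring force about 7 N. The side view shows the tab shifted by exactly one mark spacing, and the bar is still balanced in the scene view at (288,260). I'll hold a little longer, check for creep, and hand in.

```bash
python3 -m pendant '[[[1,0,0,0,0],[1,0,0,0,0],[1,0,0,0,0],[1,0,0,0,0],[1,0,0,0,0],[1,0,0,0,0],[1,0,0,0,0],[1,0,0,0,0]]]' 40; python3 - <<'E'
from h import *
p,d=vision.capture("wrist");q=cv2.imread("pics/wrist8.png")[:,:,::-1]
print('change',np.abs(p.astype(int)-q).mean())
p,d=vision.capture("scene");C=cloud("scene",d)
m=(C[:,:,2]>94)&(C[:,:,2]<114)&(abs(C[:,:,0]-587)<50)&(abs(C[:,:,1]-84)<50)&(p.min(2)>150)
print(cv2.minAreaRect(C[m][:,:2].astype(np.float32)), np.abs(monitor.sense()['dq']).max())
print(order.finish_job())
E
```

```text
time_s: 15.1
eef_pos: [591.0, 209.5, 151.9]
ee_rot: [-0.0, 0.996, 0.087, -0.001]
force: [-6.4, -1.1, 6.0]
grip_width: 0.156
change 0.9521839569160998
((587.8712768554688, 83.8804702758789), (71.31748962402344, 44.232872009277344), 17.945873260498047) 0.001392914959633468
the job is handed in; nothing more can be done
None
```

I set the off-white soap bar flat on top of the dome and let it go. Then I pinched the large lamp's shutter tab, slid it to half travel, and handed the job in at about 15 s with the gripper still holding it. The system gave no verdict.

- **Bar:** in the last scene view its centre was within about 1 mm of the dome top. Right after release and again before the pinch, it measured about 0.01 rad of tilt.
- **Shutter:** the gripper moved 30.1 mm along the lamp, and the tab stood at the long mark to within about 1 mm. The wrist force along the slide was 6–7 N, close to the 7.5 N expected from the spring. Nothing crept over the extra 0.8 s hold.
- **Dropper and jar:** they looked unmoved in the scene pictures up to the end of the slide. I did not measure them again.

**Disagreements:** the wrist camera once put the bar about 3 mm from where the scene camera did. The side camera gave scattered bar centres because the tab and gripper blocked its view. I trusted the scene camera for the bar.

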